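# Sweep the drilling board and wedge a door plate up against its fence

## Robot

A 7-joint arm with a two-finger parallel gripper is mounted at the origin on the work surface. World frame = base frame: x ahead of the robot, y to its left, z up, the work surface at z = 0. Lengths are in m, angles in rad, forces in N, time in s.
With the tool pointing down it reaches from about 0.425 to 0.875 m from the base axis. Payload 8.4 kg.
Tool frame: the origin (TCP) lies on the centre line of the jaws, within the pads' length; the fingertips stand 25 mm ahead of it and the grasp point (between the pads) lies 6 mm ahead of it; z points along the fingers, y is the line along which they close (so a half turn about z gives the same grasp; the last joint's range is limited). The gripper opens to 87 mm and grips with 3 to 60 N. Pads are 19 mm wide; open, the fingers measure 117 mm over their backs; the gripper's body (75 mm by 190 mm) begins 51 mm behind the grasp point.
Start: joints at [1.215, 0.333, 0.04, 1.465, -0.013, 1.343, -0.059], TCP at [0.165, -0.629, 0.248] pointing down, gripper open.
Joint ranges: [-2.58, 2.58], [-0.38, 2.09], [-1.3, 1.39], [0.25, 2.4], [-1.5, 4.64], [0.08, 2.09], [-2.65, 2.65]. Speed limits (rad/s): [2.22, 2.22, 2.79, 2.79, 3.14, 3.14, 3.14].

## Interface

Orientations are given as a unit quaternion [w, x, y, z].
In Python, from workcell import manip, snapshot, nets gives the robot as it stands.
- The arm moves only by the tool servo_tool, never from a script. Its argument "commands" is a list of rows, each a list of 2 entries, a list of its own where there are three numbers: the shift along the world's x, y, z each as a share of 1000 mm, from -1 to 1, then the turn, a rotation vector about the world's x, y, z each as a share of 90 degrees, from -1 to 1. A call has 1 to 20 rows; each row is the pose to reach, as a shift and turn from the pose commanded when the call began; what a row does not reach only later rows make up. A row lasts 1/12 s, in which the tool goes at most 41.7 mm and 7.16 degrees, less where a joint would pass 70% of its speed; a pose out of reach is approached as far as the arm can. A call with a number of a shift or a turn outside -1 to 1 is refused whole. A call with a gripper value outside its range is refused whole. "gripper" is the opening, from 0 (shut) to 1 (fully open), set as the call begins (left out, the last holds). The fingers move at their own pace and stop on an object; the grip force is fixed at half the most. Time passes only in rows, so rows that repeat a pose let the fingers close. It gives the time, the measured TCP pose, the force, the opening and the grip force at its end, in the units of the state.
- manip.get_state(): the state, without advancing time (a new reading comes with each control period).
- snapshot(name): name is "side" or "top" or "wrist"; returns a dict with "image" (420x560x3 uint8, blue, green, red), "range_z" (420x560 float32, m along the optical axis (not along the pixel's ray), 0 where there is no reading), "mtx" (3x3 intrinsics, pixels), "origin" and "rotation" of the camera in the world. Camera axes: x right, y down, z forward; pixel columns grow to the right and rows downward; lengths in m; the calibration is good to about 2 mm. A picture is of the moment at which its call begins.
- manip.finish_job(): hands the job in; it is judged then, once.
Trained networks look in the newest picture that a camera, given by its name, has taken for a name from the list of things; names that differ only in an ending like _2 or _b are one class to them, and where a whole thing is asked for, a point or a joint stands for the part that bears it (a point fixed in the world has none). Each returns a list of dicts, best first, with "conf" (0 to 1); they miss things now and then, are a little off and sometimes report something else, mostly with a low value. They report only what shows in the picture. A call takes as long as a camera call. They do not tell look-alikes from the thing itself.
- nets.regions_of(camera, name): "mask" (420x560 bool, what is visible of it) and "xy" ([column, row] in pixels, amid what is visible of it).
The state is a dict: "time_s": time; "joint_pos": joint angles; "joint_vel": joint speeds; "joint_torque": joint torques, N m; "tool_pos": TCP position; "tool_rot": TCP orientation; "wrist_force": force on the tool from outside, world axes, zero at the start; "wrist_torque": the same for the moment, N m; "width": finger opening in m; "grip_force": force on a finger pad.
Only numpy, scipy, OpenCV 4.12 (cv2) and the standard library are available. Lean on these libraries where they do the work, as an engineer would, in place of code of your own. Each camera call takes 0.05 s, during which the arm holds its last target. There are 200 camera calls.

## Task

Get this handle plate ready for drilling: take the scraper block and sweep the four loose slugs right off the drilling board onto the bench. Then slide the wooden wedge, thin end first, into the tapering gap between plate and slanted cleat from the end where it is wide enough, and push it in along the board until the plate is tight and flush along the straight fence. Finish while still gripping the wedge and keeping it pushed in tight, so that it cannot work loose while I drill, and leave the lock cylinder, padlock and screwdriver alone.

Things in the scene. Friction and masses are not known exactly. Their poses are not given: they have to be found in the camera images.
- board: the drilling board, fixed on the bench: plywood 350 x 200 mm, 18 mm thick. Origin: middle of its underside; x along its length, away from the bare front part (x -175 to -45 mm, front edge at -175, where the slugs start within x -140 to -100, y -35 to 40); y towards the fence; z up. An end stop, 20 mm tall, stops the plate's far end: its face is at x = 135 mm, y 22 to 62
- fence: the straight hardwood fence screwed to the board, 200 x 30 mm, 20 mm tall. Origin: middle of the foot of its inner face, the one towards the plate (x = 57, y = 62 mm on the board, 18 mm up); x along the fence, y into the fence, away from the plate
- cleat: the slanted hardwood cleat screwed to the board, 130 x 28 mm, 16 mm tall, turned 0.165 rad (1 in 6) from the fence. Origin: middle of the foot of its inner face (18 mm up); x along that face towards the narrow end of the gap, y towards the plate. On the board the face runs from x = -45, y = -10.3 to x = 85, y = 11.3 mm
- mouth (a point): middle of the wide, front end of the gap between cleat and (flush) plate, on the board's top (x = -45, y = 4.8 mm on the board); axes as the board's. With the plate flush, the gap is 30 mm wide here and narrows to 9 mm at the far end of the cleat, so it can be entered only from this end, pushing along the board's +x
- plate: the work: a loose flat steel door-handle backplate, 170 x 42 x 8 mm, 0.42 kg, with dark handle hole and keyhole, lying on the board between fence and cleat, up to 11 mm off the fence and slightly askew. Origin: middle of its underside; x along its length, y across it. Flush, its origin is at y = 41 mm on the board and its length is parallel to the fence
- wedge: the loose hardwood wedge, lying as it is to be used, 165 mm long, 32 high, 90 g: a straight tail 55 long and 30.3 thick, then a blade tapering 1 in 6 over 110 mm to a tip 12 mm thick. Origin: middle of the tail's underside; x towards the tip (tip at x = 137.5, tail end at -27.5 mm). The face at y = +15.2 mm is straight all along and goes against the plate; the slanted one along the cleat
- home (a point): where the wedge's origin comes, on the board's top, when it is home with the plate flush (x = -72.5, y = 4.8 mm on the board), axes as the board's and the wedge's then. The tail then stands out in front of plate and cleat, where it can be gripped across its thickness. The last push along x needs some 15 to 20 N
- scraper: the loose scraper block: a beech block 110 long, 20 thick and 50 mm high, 90 g, with a thin steel strip along the foot of both long faces, standing on the bench. Origin: middle of its underside; x along its length, y through its thickness
- slug1: a loose round steel slug, 16 mm across and 8 mm thick, cut out by a hole saw; one of four alike that start lying flat on the board's bare front part. Origin: middle of its underside as it starts (18 mm up on the board; at most 8 mm up once it lies or stands on the bench)
- slug2: a loose round steel slug, 16 mm across and 8 mm thick, cut out by a hole saw; one of four alike that start lying flat on the board's bare front part. Origin: middle of its underside as it starts (18 mm up on the board; at most 8 mm up once it lies or stands on the bench)
- slug3: a loose round steel slug, 16 mm across and 8 mm thick, cut out by a hole saw; one of four alike that start lying flat on the board's bare front part. Origin: middle of its underside as it starts (18 mm up on the board; at most 8 mm up once it lies or stands on the bench)
- slug4: a loose round steel slug, 16 mm across and 8 mm thick, cut out by a hole saw; one of four alike that start lying flat on the board's bare front part. Origin: middle of its underside as it starts (18 mm up on the board; at most 8 mm up once it lies or stands on the bench)
- cylinder: a brass lock cylinder, 62 mm long, 33 mm high, standing on the bench; to be left alone. Origin: middle of its underside
- padlock: a brass padlock with a steel shackle, 85 x 42 x 22 mm, lying on the bench; to be left alone. Origin: middle of the underside of its body
- driver: a screwdriver 190 mm long, lying on the bench; to be left alone. Origin near its middle
Things that resemble listed ones, but are neither listed nor needed, are in the scene too. Leave any purple look-alike of the scraper alone.

How it is judged:
On the way:
1. all four slugs are swept off the board, the scraper block being held (height (world z) of each of slug1, slug2, slug3, slug4 below 0.0165 m and contact force between the fingers and scraper above 1 N), for 0.1 s.
At the end, for the whole second after the job is handed in: Slugs off the board; plate flat, flush on the fence (1.5 mm, 0.015 rad) and pressed on it by over 2 N; wedge flat (4 mm) and straight (0.06 rad) in the gap within some 20 mm of home, pressing plate and cleat by over 2 N each, still held in the fingers (over 2 N) (height (world z) of each of slug1, slug2, slug3, slug4 below 0.0165 m and y of plate in the frame of board above 0.0395 m and angle between the x axis of plate and the x axis of board, either way round below 0.015 rad and angle between plate's own z axis and vertical below 0.03 rad and contact force between plate and fence above 2 N and x of wedge in the frame of board above -0.095 m and angle between the x axis of wedge and the x axis of board, either way round below 0.06 rad and angle between wedge's own z axis and vertical below 0.06 rad and height (world z) of wedge below 0.022 m and contact force between wedge and plate above 2 N and contact force between wedge and cleat above 2 N and contact force between the fingers and wedge above 2 N); the arm keeps its last pose, push and grip.
It fails at once if the lock cylinder is disturbed (moved over 30 mm) (distance of cylinder from where it was at the start of the episode above 0.03 m).
It fails at once if the padlock is disturbed (moved over 30 mm) (distance of padlock from where it was at the start of the episode above 0.03 m).
It fails at once if the screwdriver is disturbed (moved over 30 mm) (distance of driver from where it was at the start of the episode above 0.03 m).
It also fails if it takes over 67 s, if anything falls off the work surface, if the arm or the gripper's body presses on something with over 40 N, if the wrist force passes 120 N, or if a joint passes its speed limit or range.

## Working session

There is one attempt and no reset: what is moved stays moved. The work goes in short steps, Python scripts to look and compute and a tool call to move; the robot and the scene stay as the last step left them, time stands still between calls to the robot, and variables do not carry over. Pictures are saved under pics/ and viewed, at most 10 in all, crops included, and the job is handed in when it is done.

Besides the shell and the picture viewer there is one more tool, called after "Call:" as name(argument=value, ...), one argument or row to a line, values as JSON. servo_tool: Moves the arm, as the interface text tells. Its arguments: {"type":"object","properties":{"commands":{"type":"array","items":{"type":"array"}},"gripper":{"type":"number"}},"required":["commands"]}

```bash
mkdir -p pics; cat > h.py <<'E'
import numpy as np, cv2
from workcell import manip, snapshot, nets
def cloud(s):
    z=s["range_z"];K=np.array(s["mtx"]);v,u=np.mgrid[:z.shape[0],:z.shape[1]]
    p=np.stack([(u-K[0,2])/K[0,0]*z,(v-K[1,2])/K[1,1]*z,z],-1)
    w=p@np.array(s["rotation"]).T+np.array(s["origin"]); w[z==0]=np.nan
    return w
E
cat > a.py <<'E'
from h import *
st=manip.get_state();print(st["time_s"],st["tool_pos"],st["tool_rot"],st["width"])
for cam in ["top","side"]:
    s=snapshot(cam);w=cloud(s);im=s["image"].copy();np.save(cam+".npy",w);cv2.imwrite(cam+"_raw.png",im)
    for n in ["board","fence","cleat","plate","wedge","scraper","slug1","cylinder","padlock","driver"]:
        for r in nets.regions_of(cam,n)[:6]:
            if r["conf"]<.2: continue
            m=r["mask"];p=w[m];p=p[~np.isnan(p[:,0])]
            if len(p)==0: continue
            zt=np.percentile(p[:,2],95);t=p[p[:,2]>zt-.006]
            rc=cv2.minAreaRect((t[:,:2]*1000).astype(np.float32))
            print(cam,n,round(r["conf"],2),np.round(r["xy"]),"ztop%.3f"%zt,"rect",np.round(rc[0]),np.round(rc[1]),round(rc[2],1),m.sum())
            x,y=map(int,r["xy"]);cv2.putText(im,n,(x,y),0,.35,(0,0,255),1)
    cv2.imwrite("pics/%s1.png"%cam,im)
E
python3 a.py
```

```text
0.0 [ 0.16493497 -0.62827333  0.24666017] [-7.97274612e-04  9.91772084e-01  1.28013565e-01 -1.60016459e-04] 0.08720762596820278Traceback (most recent call last):
  File "a.py", line 4, in <module>
    s=snapshot(cam);w=cloud(s);im=s["image"].copy();np.save(cam+".npy",w);cv2.imwrite(cam+"_raw.png",im)
                      ~~~~~^^^
  File "h.py", line 6, in cloud
    w=p@np.array(s["rotation"]).T+np.array(s["origin"]); w[z==0]=np.nan
      ~^~~~~~~~~~~~~~~~~~~~~~~~~~
ValueError: matmul: Input operand 1 has a mismatch in its core dimension 0, with gufunc signature (n?,k),(k,m?)->(n?,m?) (size 4 is different from 3)
```

```bash
sed -i 's/np.array(s\["rotation"\]).T/Rotation.from_quat(np.array(s["rotation"])[[1,2,3,0]]).as_matrix().T/; 1a from scipy.spatial.transform import Rotation' h.py; python3 a.py
```

```text
0.05 [ 0.16497621 -0.62828488  0.24667339] [-7.80472031e-04  9.91768026e-01  1.28045103e-01 -1.59862588e-04] 0.08703562672627269
top board 0.72 [310. 193.] ztop0.039 rect [670.  25.] [201. 129.] 9.6 8461
top fence 0.77 [279. 172.] ztop0.042 rect [662.  73.] [199.  30.] 9.5 871
top cleat 0.66 [311. 180.] ztop0.038 rect [642. -21.] [131.  29.] 19.5 583
top cleat 0.37 [312. 196.] ztop0.039 rect [670.  25.] [201. 129.] 9.6 8687
top plate 0.71 [296. 180.] ztop0.030 rect [652.  31.] [170.  42.] 7.8 1003
top plate 0.2 [312. 194.] ztop0.039 rect [670.  25.] [201. 129.] 9.6 8612
top wedge 0.97 [419. 241.] ztop0.035 rect [ 493. -302.] [159.  31.] 4.4 781
top scraper 0.93 [121. 259.] ztop0.054 rect [422. 465.] [110.  20.] 74.0 478
top scraper 0.77 [213. 247.] ztop0.054 rect [454. 231.] [ 20. 107.] 50.1 392
top scraper 0.63 [172. 221.] ztop0.054 rect [525. 351.] [109.  21.] 5.8 521
top scraper 0.55 [211. 188.] ztop0.053 rect [607. 251.] [108.  20.] 58.5 341
top cylinder 0.7 [188. 142.] ztop0.037 rect [735. 318.] [62. 15.] 20.4 143
top padlock 0.93 [429. 159.] ztop0.026 rect [ 698. -323.] [41. 50
[... 380 characters left out ...]
9.1 767
side wedge 0.97 [402. 158.] ztop0.034 rect [ 494. -304.] [161.  38.] 3.3 882
side scraper 0.85 [186. 372.] ztop0.051 rect [422. 465.] [109.  21.] 73.3 1361
side scraper 0.7 [212. 244.] ztop0.051 rect [608. 251.] [109.  24.] 58.7 1022
side scraper 0.65 [263. 282.] ztop0.052 rect [454. 232.] [ 20. 111.] 49.7 577
side scraper 0.59 [196. 297.] ztop0.051 rect [525. 351.] [110.  21.] 5.6 923
side slug1 0.73 [271. 183.] ztop0.029 rect [654.  30.] [171.  41.] 8.0 722
side cylinder 0.71 [156. 237.] ztop0.034 rect [734. 320.] [61. 16.] 17.5 263
side padlock 0.81 [345. 115.] ztop0.024 rect [ 699. -321.] [41. 52.] 73.0 217
side driver 0.56 [132. 317.] ztop0.026 rect [592. 475.] [96. 22.] 5.2 683
```

View pics/top1.png

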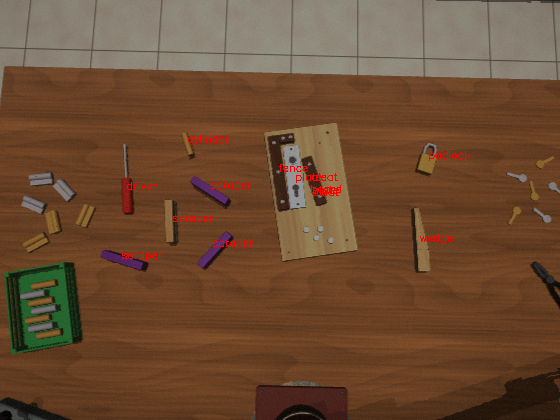

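View pics/side1.png

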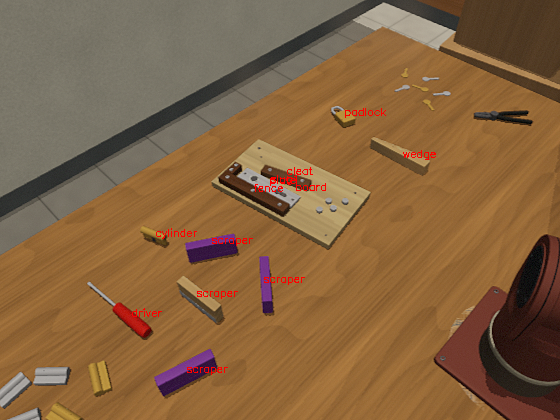

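```bash
cat > b.py <<'E'
from h import *
w=np.load("top.npy")*1000
raw=cv2.imread("top_raw.png")
a=np.radians(9.55);R=np.array([[np.cos(a),-np.sin(a)],[np.sin(a),np.cos(a)]])
O=np.array([662,73.5])-R@[57,77]
c=np.array([20,.5])+14*np.array([np.sin(.165),-np.cos(.165)])
print("O fence",O,"O cleat",np.array([642,-21])-R@c)
b=(w[...,:2]-O)@R
bz=np.nanmedian(w[...,2][(abs(b[...,0]+70)<20)&(abs(b[...,1]+70)<20)]);print("board z",bz)
# board outline
m=(abs(w[...,2]-bz)<6)&(abs(b[...,0])<220)&(abs(b[...,1])<130)
print("board rect",cv2.minAreaRect(w[m][:,:2].astype(np.float32)))
m=((w[...,2]>bz+4)&(b[...,0]>-170)&(b[...,0]<-60)&(abs(b[...,1])<95)).astype(np.uint8)
n,l,st,ce=cv2.connectedComponentsWithStats(m)
for i in range(1,n):
    p=b[l==i];print("slug px",ce[i].round(),st[i,4],"board",p.mean(0).round(1),"world",(R@p.mean(0)+O).round())
# wedge
x,y=w[...,0],w[...,1]
m=(w[...,2]>26)&(x>390)&(x<620)&(y>-360)&(y<-240)
p=w[m][:,:2]; xs=np.arange(p[:,0].min(),p[:,0].max(),10)
for q in xs:
    s=p[(p[:,0]>=q)&(p[:,0]<q+10)]; print(round(q+5),s[:,1].min().round(1),s[:,1].max().round(1))
print("wedge x ext",p[:,0].min(),p[:,0].max())
cv2.imwrite("pics/crop1.png",cv2.resize(raw[170:280,150:350],None,fx=4,fy=4,interpolation=2))
E
python3 b.py
```

```text
O fence [618.56488634 -11.88964165] O cleat [617.80129731 -11.57427794]
board z 18.232373401263935
board rect ((619.0188598632812, -11.812576293945312), (351.1105041503906, 200.1424102783203), 9.601058006286621)
slug px [348. 208.] 2 board [-62.1 -91.9] world [ 573. -113.]
slug px [333. 209.] 1 board [-60.6 -53.3] world [568. -75.]
slug px [337. 210.] 2 board [-63.6 -63.4] world [566. -85.]
slug px [325. 210.] 2 board [-61.6 -31.8] world [563. -53.]
slug px [328. 210.] 1 board [-61.3 -39.9] world [565. -61.]
slug px [331. 211.] 1 board [-65.3 -47. ] world [562. -69.]
slug px [313. 213.] 1 board [-63.6   0.5] world [556. -22.]
slug px [322. 213.] 1 board [-67. -23.] world [556. -46.]
slug px [327. 213.] 1 board [-68.9 -36. ] world [557. -59.]
slug px [340. 212.] 1 board [-71.2 -70.2] world [560. -93.]
slug px [349. 212.] 1 board [-74.6 -93.6] world [ 560. -117.]
slug px [297. 214.] 1 board [-60.2  42.6] world [552.  20.]
slug px [350. 215.] 1 board [-82.9 -94.9] world [ 553. -119.]
slug px [336. 216.] 1 board [-80.1 -58.1] world [549. -83.]
slug px [344. 216.] 1 board [-83.1 -79.1] wo
[... 6042 characters left out ...]
ard [-159.5   70.6] world [450.  31.]
slug px [286. 254.] 1 board [-159.8   86.4] world [447.  47.]
slug px [291. 255.] 1 board [-164.2   73.9] world [444.  34.]
slug px [298. 254.] 2 board [-164.1   56.8] world [447.  17.]
slug px [307. 254.] 1 board [-167.6   32.3] world [448.  -8.]
slug px [283. 256.] 1 board [-163.9   94.9] world [441.  54.]
418 -322.6 -293.4
428 -322.4 -292.0
438 -320.7 -291.1
448 -319.8 -290.3
458 -321.3 -289.3
468 -321.8 -289.9
478 -318.3 -289.2
488 -316.5 -289.0
498 -313.2 -287.9
508 -311.0 -287.2
518 -309.2 -286.5
528 -306.8 -286.1
538 -304.4 -285.8
548 -301.9 -285.0
558 -299.6 -285.0
568 -298.9 -283.9
578 -293.4 -283.9
wedge x ext 413.4493842655125 574.442920663222
```

View pics/crop1.png

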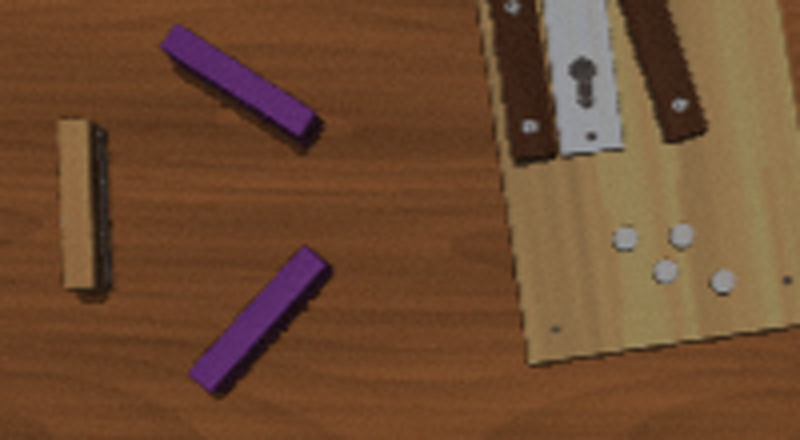

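The only beech block among the four candidates is at top (172,221). The ones at (121,259), (213,247) and (211,188) are purple look-alikes, and the crop confirms this. The slugs are at (305,229), (319,228), (316,237) and (331,240).

Call:
servo_tool(
  commands=[
    [[0.285, 0.23, 0], [0, 0, -0.099]],
    [[0.285, 0.23, 0], [0, 0, -0.099]],
    [[0.285, 0.23, 0], [0, 0, -0.099]],
    [[0.285, 0.23, 0], [0, 0, -0.099]],
    [[0.285, 0.23, 0], [0, 0, -0.099]],
    [[0.285, 0.23, 0], [0, 0, -0.099]],
    [[0.285, 0.23, 0], [0, 0, -0.099]],
    [[0.285, 0.23, 0], [0, 0, -0.099]],
    [[0.405, 0.628, 0], [0, 0, -0.099]],
    [[0.405, 0.628, 0], [0, 0, -0.099]],
    [[0.405, 0.628, 0], [0, 0, -0.099]],
    [[0.405, 0.628, 0], [0, 0, -0.099]],
    [[0.405, 0.628, 0], [0, 0, -0.099]],
    [[0.405, 0.628, 0], [0, 0, -0.099]],
    [[0.405, 0.628, 0], [0, 0, -0.099]],
    [[0.405, 0.628, 0], [0, 0, -0.099]],
    [[0.405, 0.628, 0], [0, 0, -0.099]],
    [[0.405, 0.628, 0], [0, 0, -0.099]],
    [[0.405, 0.628, 0], [0, 0, -0.099]],
    [[0.405, 0.628, 0], [0, 0, -0.099]],
  ],
  gripper=1,
)

```text
time_s: 2.82
tool_pos: [0.5709, 0.0071, 0.2477]
tool_rot: [-0.002, 0.998, 0.055, 0.001]
wrist_force: [0.1, 1.2, -0.3]
width: 0.0872
grip_force: 0.0
```

Call:
servo_tool(
  commands=[
    [[-0.045, 0.351, 0], [0, 0, 0]],
    [[-0.045, 0.351, 0], [0, 0, 0]],
    [[-0.045, 0.351, 0], [0, 0, 0]],
    [[-0.045, 0.351, 0], [0, 0, 0]],
    [[-0.045, 0.351, 0], [0, 0, 0]],
    [[-0.045, 0.351, 0], [0, 0, 0]],
    [[-0.045, 0.351, 0], [0, 0, 0]],
    [[-0.045, 0.351, 0], [0, 0, 0]],
    [[-0.045, 0.351, 0], [0, 0, 0]],
    [[-0.045, 0.351, 0], [0, 0, 0]],
    [[-0.045, 0.351, -0.13], [0, 0, 0]],
    [[-0.045, 0.351, -0.13], [0, 0, 0]],
    [[-0.045, 0.351, -0.13], [0, 0, 0]],
    [[-0.045, 0.351, -0.15], [0, 0, 0]],
    [[-0.045, 0.351, -0.17], [0, 0, 0]],
    [[-0.045, 0.351, -0.19], [0, 0, 0]],
    [[-0.045, 0.351, -0.205], [0, 0, 0]],
    [[-0.045, 0.351, -0.205], [0, 0, 0]],
  ],
)

```text
time_s: 4.32
tool_pos: [0.524, 0.3482, 0.0393]
tool_rot: [0.001, 0.999, 0.05, -0.002]
wrist_force: [-0.2, -1.2, 0.3]
width: 0.087
grip_force: 0.0
```

Call:
servo_tool(
  commands=[
    [[0, 0, 0], [0, 0, 0]],
    [[0, 0, 0], [0, 0, 0]],
    [[0, 0, 0], [0, 0, 0]],
    [[0, 0, 0], [0, 0, 0]],
    [[0, 0, 0], [0, 0, 0]],
    [[0, 0, 0], [0, 0, 0]],
    [[0, 0, 0], [0, 0, 0]],
    [[0, 0, 0], [0, 0, 0]],
  ],
  gripper=0,
)

```text
time_s: 4.98
tool_pos: [0.5251, 0.3504, 0.0427]
tool_rot: [-0.0, 0.999, 0.051, 0.0]
wrist_force: [0.2, -1.3, 0.1]
width: 0.0416
grip_force: 0.0
```

Call:
servo_tool(
  commands=[
    [[0, 0, 0], [0, 0, 0]],
    [[0, 0, 0], [0, 0, 0]],
    [[0, 0, 0], [0, 0, 0]],
    [[0, 0, 0], [0, 0, 0]],
    [[0, 0, 0], [0, 0, 0]],
    [[0, 0, 0], [0, 0, 0]],
    [[0, 0, 0], [0, 0, 0]],
  ],
)

```text
time_s: 5.57
tool_pos: [0.5251, 0.3503, 0.0425]
tool_rot: [-0.0, 0.999, 0.051, -0.0]
wrist_force: [0.1, -0.3, -0.7]
width: 0.0198
grip_force: 30.0
```

Call:
servo_tool(
  commands=[
    [[0, 0, 0.04], [0, 0, 0]],
    [[0, 0, 0.08], [0, 0, 0]],
    [[0, 0, 0.08], [0, 0, 0]],
    [[-0.025, -0.311, 0.08], [0, 0, 0.042]],
    [[-0.025, -0.311, 0.08], [0, 0, 0.042]],
    [[-0.025, -0.311, 0.08], [0, 0, 0.042]],
    [[-0.025, -0.311, 0.08], [0, 0, 0.042]],
    [[-0.025, -0.311, 0.08], [0, 0, 0.042]],
    [[-0.025, -0.311, 0.08], [0, 0, 0.042]],
    [[-0.025, -0.311, 0.08], [0, 0, 0.042]],
    [[-0.025, -0.311, 0.08], [0, 0, 0.042]],
    [[-0.025, -0.311, 0.08], [0, 0, 0.042]],
    [[-0.025, -0.311, 0.05], [0, 0, 0.042]],
    [[-0.025, -0.311, 0.035], [0, 0, 0.042]],
    [[-0.025, -0.311, 0.025], [0, 0, 0.042]],
    [[-0.025, -0.311, 0.02], [0, 0, 0.042]],
    [[-0.025, -0.311, 0.02], [0, 0, 0.042]],
    [[-0.025, -0.311, 0.02], [0, 0, 0.042]],
  ],
)

```text
time_s: 7.07
tool_pos: [0.5004, 0.0399, 0.063]
tool_rot: [-0.0, 0.996, 0.084, 0.0]
wrist_force: [0.7, -0.3, -0.2]
width: 0.0198
grip_force: 30.0
```

Call:
servo_tool(
  commands=[
    [[0, 0, -0.001], [0, 0, 0]],
    [[0.0015, -0.0089, -0.001], [0, 0, 0]],
    [[0.003, -0.0178, -0.001], [0, 0, 0]],
    [[0.005, -0.03, -0.001], [0, 0, 0]],
    [[0.007, -0.041, -0.001], [0, 0, 0]],
    [[0.009, -0.053, -0.001], [0, 0, 0]],
    [[0.011, -0.065, -0.001], [0, 0, 0]],
    [[0.013, -0.077, -0.001], [0, 0, 0]],
    [[0.015, -0.089, -0.001], [0, 0, 0]],
    [[0.017, -0.101, -0.001], [0, 0, 0]],
    [[0.019, -0.113, -0.001], [0, 0, 0]],
    [[0.021, -0.125, -0.001], [0, 0, 0]],
    [[0.023, -0.137, -0.001], [0, 0, 0]],
    [[0.025, -0.149, -0.001], [0, 0, 0]],
    [[0.027, -0.161, -0.001], [0, 0, 0]],
    [[0.029, -0.172, -0.001], [0, 0, 0]],
    [[0.0305, -0.181, -0.001], [0, 0, 0]],
    [[0.032, -0.19, -0.001], [0, 0, 0]],
    [[0.032, -0.19, -0.001], [0, 0, 0]],
  ],
)

```text
time_s: 8.65
tool_pos: [0.5322, -0.153, 0.0615]
tool_rot: [0.0, 0.997, 0.082, 0.0]
wrist_force: [0.4, 0.1, -0.8]
width: 0.0194
grip_force: 30.0
```

```bash
cat > c.py <<'E'
from h import *
import sys
st=manip.get_state();print(st["time_s"],st["tool_pos"],st["grip_force"])
ims=[]
for cam in ["top","side"]:
    s=snapshot(cam);i=s["image"];ims.append(cv2.resize(i[130:300,230:450] if cam=="top" else i[80:250,200:420],(560,433),interpolation=2))
cv2.imwrite(sys.argv[1],cv2.resize(np.hstack(ims),(800,309)))
E
python3 c.py pics/s2.png
```

```text
8.65 [ 0.53217604 -0.1530031   0.06148866] 29.99944210750982
```

View pics/s2.png

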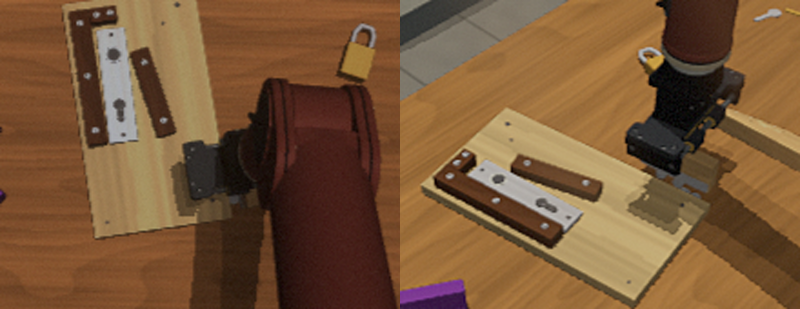

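Both views show a clear board, but the area right at the scraper's foot, around side (685,190), is hidden. I'll push a bit further, lift and check.

Call:
servo_tool(
  commands=[
    [[0.002, -0.012, 0], [0, 0, 0]],
    [[0.004, -0.024, 0], [0, 0, 0]],
    [[0.004, -0.024, 0], [0, 0, 0]],
    [[0.004, -0.024, 0.03], [0, 0, 0]],
    [[0.004, -0.024, 0.07], [0, 0, 0]],
    [[-0.01, 0.05, 0.1], [0, 0, 0]],
    [[-0.02, 0.1, 0.1], [0, 0, 0]],
    [[-0.03, 0.14, 0.1], [0, 0, 0]],
    [[-0.03, 0.18, 0.1], [0, 0, 0]],
    [[-0.03, 0.22, 0.1], [0, 0, 0]],
    [[-0.03, 0.26, 0.1], [0, 0, 0]],
    [[-0.03, 0.3, 0.1], [0, 0, 0]],
    [[-0.03, 0.34, 0.1], [0, 0, 0]],
    [[-0.03, 0.34, 0.1], [0, 0, 0]],
  ],
)

```text
time_s: 9.92
tool_pos: [0.5017, 0.1919, 0.162]
tool_rot: [-0.0, 0.996, 0.084, 0.0]
wrist_force: [1.6, -0.2, -1.0]
width: 0.0199
grip_force: 30.0
```

```bash
python3 c.py pics/s3.png; python3 - <<'E'
from h import *
w=cloud(snapshot("top"))*1000
a=np.radians(9.55);R=np.array([[np.cos(a),-np.sin(a)],[np.sin(a),np.cos(a)]]);O=np.array([618.4,-11.8])
b=(w[...,:2]-O)@R
m=((w[...,2]>5)&(w[...,2]<40)&(b[...,0]>-230)&(b[...,0]<120)&(b[...,1]>-230)&(b[...,1]<-103)).astype(np.uint8)
n,l,st,ce=cv2.connectedComponentsWithStats(m)
for i in range(1,n):
    if st[i,4]>8: p=w[l==i];print(ce[i].round(),st[i,4],b[l==i].mean(0).round(),p.mean(0).round(1))
E
```

```text
9.9167 [0.50165925 0.19186959 0.16196326] 29.998519259970635
[360. 215.] 24 [ -84. -125.] [ 556.1 -148.9    8.5]
[361. 226.] 22 [-116. -119.] [ 524.1 -148.7   13.7]
[358. 236.] 45 [-139. -109.] [ 499.8 -142.3    8.4]
```

View pics/s3.png

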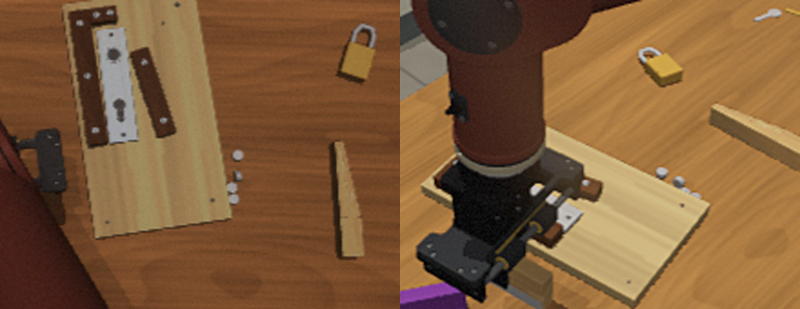

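All four slugs are on the bench, at top (235,155)–(235,200). Next I'll put the scraper back where it stood.

Call:
servo_tool(
  commands=[
    [[0.024, 0.16, 0], [0, 0, -0.04]],
    [[0.024, 0.16, 0], [0, 0, -0.04]],
    [[0.024, 0.16, 0], [0, 0, -0.04]],
    [[0.024, 0.16, 0], [0, 0, -0.04]],
    [[0.024, 0.16, 0], [0, 0, -0.04]],
    [[0.024, 0.16, 0], [0, 0, -0.04]],
    [[0.024, 0.16, -0.04], [0, 0, -0.04]],
    [[0.024, 0.16, -0.07], [0, 0, -0.04]],
    [[0.024, 0.16, -0.09], [0, 0, -0.04]],
    [[0.024, 0.16, -0.105], [0, 0, -0.04]],
    [[0.024, 0.16, -0.112], [0, 0, -0.04]],
    [[0.024, 0.16, -0.118], [0, 0, -0.04]],
    [[0.024, 0.16, -0.118], [0, 0, -0.04]],
    [[0.024, 0.16, -0.118], [0, 0, -0.04]],
  ],
)

```text
time_s: 11.23
tool_pos: [0.5267, 0.3494, 0.0446]
tool_rot: [-0.0, 0.999, 0.052, 0.001]
wrist_force: [-0.5, 0.2, 0.0]
width: 0.0201
grip_force: 30.0
```

Call:
servo_tool(
  commands=[
    [[0, 0, 0], [0, 0, 0]],
    [[0, 0, 0], [0, 0, 0]],
    [[0, 0, 0], [0, 0, 0]],
    [[0, 0, 0], [0, 0, 0]],
    [[0, 0, 0], [0, 0, 0]],
    [[0, 0, 0], [0, 0, 0]],
    [[0, 0, 0], [0, 0, 0]],
    [[0, 0, 0.04], [0, 0, 0]],
    [[0, 0, 0.08], [0, 0, 0]],
    [[0, 0, 0.12], [0, 0, 0]],
    [[0, 0, 0.16], [0, 0, 0]],
    [[0, 0, 0.16], [0, 0, 0]],
  ],
  gripper=1,
)

```text
time_s: 12.23
tool_pos: [0.5284, 0.3521, 0.2124]
tool_rot: [-0.003, 0.999, 0.052, 0.005]
wrist_force: [0.0, 1.6, -0.0]
width: 0.0853
grip_force: 0.0
```

Call:
servo_tool(
  commands=[
    [[-0.087, -0.658, 0], [0, 0, -0.029]],
    [[-0.087, -0.658, 0], [0, 0, -0.029]],
    [[-0.087, -0.658, 0], [0, 0, -0.029]],
    [[-0.087, -0.658, 0], [0, 0, -0.029]],
    [[-0.087, -0.658, 0], [0, 0, -0.029]],
    [[-0.087, -0.658, 0], [0, 0, -0.029]],
    [[-0.087, -0.658, 0], [0, 0, -0.029]],
    [[-0.087, -0.658, 0], [0, 0, -0.029]],
    [[-0.087, -0.658, 0], [0, 0, -0.029]],
    [[-0.087, -0.658, 0], [0, 0, -0.029]],
    [[-0.087, -0.658, 0], [0, 0, -0.029]],
    [[-0.087, -0.658, 0], [0, 0, -0.029]],
    [[-0.087, -0.658, 0], [0, 0, -0.029]],
    [[-0.087, -0.658, 0], [0, 0, -0.029]],
    [[-0.087, -0.658, 0], [0, 0, -0.029]],
    [[-0.087, -0.658, 0], [0, 0, -0.029]],
    [[-0.087, -0.658, 0], [0, 0, -0.029]],
    [[-0.087, -0.658, 0], [0, 0, -0.029]],
    [[-0.087, -0.658, 0], [0, 0, -0.029]],
  ],
)

```text
time_s: 13.82
tool_pos: [0.4392, -0.3081, 0.2032]
tool_rot: [-0.0, 1.0, 0.029, -0.0]
wrist_force: [0.8, 0.8, -0.0]
width: 0.0872
grip_force: 0.0
```

```bash
cat > d.py <<'E'
from h import *
st=manip.get_state();print(st["time_s"],np.round(st["tool_pos"],4),st["tool_rot"])
for cam in ["wrist","top"]:
    w=cloud(snapshot(cam))*1000
    x,y,z=w[...,0],w[...,1],w[...,2]
    m=(z>24)&(z<38)&(x>380)&(x<620)&(y>-360)&(y<-250)
    p=w[m]
    if len(p)<50: print(cam,"few",len(p));continue
    xs=np.arange(p[:,0].min()+4,p[:,0].max()-4,8);up=[];lo=[]
    for q in xs:
        s=p[abs(p[:,0]-q)<4]; up.append(s[:,1].max());lo.append(s[:,1].min())
    f=np.polyfit(xs,up,1);print(cam,len(p),"x",p[:,0].min().round(1),p[:,0].max().round(1),"ztop",np.median(p[:,2]).round(1),"face slope deg",np.degrees(np.arctan(f[0])).round(2),"face y at 440",np.polyval(f,440).round(1),"low",np.round(lo[:6],1))
E
python3 d.py
```

```text
13.8167 [ 0.4392 -0.3081  0.2032] [-3.64845623e-04  9.99564720e-01  2.94997068e-02 -6.25604088e-05]
wrist 4330 x 413.1 577.7 ztop 33.0 face slope deg 3.15 face y at 440 -292.5 low [-323.6 -323.3 -322.7 -322.1 -321.6 -321. ]
top 267 x 490.5 574.7 ztop 31.9 face slope deg 2.59 face y at 440 -290.2 low [-313.7 -312.8 -310.9 -309.  -306.1 -306.2]
```

Call:
servo_tool(
  commands=[
    [[0.001, 0.001, -0.04], [0, 0, 0]],
    [[0.001, 0.001, -0.08], [0, 0, 0]],
    [[0.001, 0.001, -0.11], [0, 0, 0]],
    [[0.001, 0.001, -0.135], [0, 0, 0]],
    [[0.001, 0.001, -0.155], [0, 0, 0]],
    [[0.001, 0.001, -0.167], [0, 0, 0]],
    [[0.001, 0.001, -0.1745], [0, 0, 0]],
    [[0.001, 0.001, -0.1745], [0, 0, 0]],
    [[0.001, 0.001, -0.1745], [0, 0, 0]],
  ],
)

```text
time_s: 14.67
tool_pos: [0.4407, -0.3075, 0.0298]
tool_rot: [0.0, 1.0, 0.03, 0.0]
wrist_force: [0.3, 0.2, 0.1]
width: 0.0873
grip_force: 0.0
```

Call:
servo_tool(
  commands=[
    [[0, 0, 0], [0, 0, 0]],
    [[0, 0, 0], [0, 0, 0]],
    [[0, 0, 0], [0, 0, 0]],
    [[0, 0, 0], [0, 0, 0]],
    [[0, 0, 0], [0, 0, 0]],
    [[0, 0, 0], [0, 0, 0]],
    [[0, 0, 0], [0, 0, 0]],
    [[0, 0, 0], [0, 0, 0]],
    [[0, 0, 0], [0, 0, 0]],
    [[0, 0, 0], [0, 0, 0]],
    [[0, 0, 0], [0, 0, 0]],
    [[0, 0, 0], [0, 0, 0]],
    [[0, 0, 0], [0, 0, 0]],
    [[0, 0, 0], [0, 0, 0]],
  ],
  gripper=0,
)

```text
time_s: 15.83
tool_pos: [0.44, -0.3076, 0.029]
tool_rot: [-0.0, 1.0, 0.029, -0.0]
wrist_force: [0.2, -0.2, -0.8]
width: 0.03
grip_force: 30.0
```

Call:
servo_tool(
  commands=[
    [[0, 0, 0.03], [0, 0, 0]],
    [[0, 0, 0.06], [0, 0, 0]],
    [[0, 0, 0.08], [0, 0, 0]],
    [[-0.003, 0.261, 0.08], [0, 0, 0.069]],
    [[-0.003, 0.261, 0.08], [0, 0, 0.069]],
    [[-0.003, 0.261, 0.08], [0, 0, 0.069]],
    [[-0.003, 0.261, 0.08], [0, 0, 0.069]],
    [[-0.003, 0.261, 0.08], [0, 0, 0.069]],
    [[-0.003, 0.261, 0.08], [0, 0, 0.069]],
    [[-0.003, 0.261, 0.08], [0, 0, 0.069]],
    [[-0.003, 0.261, 0.08], [0, 0, 0.069]],
    [[-0.003, 0.261, 0.08], [0, 0, 0.069]],
    [[-0.003, 0.261, 0.08], [0, 0, 0.069]],
  ],
)

```text
time_s: 16.92
tool_pos: [0.4371, -0.0479, 0.109]
tool_rot: [0.0, 0.997, 0.083, -0.0]
wrist_force: [0.1, 0.2, -0.8]
width: 0.0301
grip_force: 30.0
```

```bash
python3 c.py pics/s4.png; python3 - <<'E'
from h import *
w=cloud(snapshot("top"))*1000
r=nets.regions_of("top","plate")
a=np.radians(9.55);R=np.array([[np.cos(a),-np.sin(a)],[np.sin(a),np.cos(a)]]);O=np.array([618.4,-11.8])
for q in r[:1]:
    p=w[q["mask"]];p=p[abs(p[:,2]-26)<4];p=(p[:,:2]-O)@R
    print("plate board",q["conf"],cv2.minAreaRect(p.astype(np.float32)))
z=w[...,2];b=(w[...,:2]-O)@R
m=(z>95)&(z<125)&(b[...,0]>-165)&(b[...,0]<-20)&(abs(b[...,1])<40)
p=b[m];print(len(p),p.min(0),p.max(0))
if len(p):
  for q in range(-160,-40,15):
    s=p[abs(p[:,0]-q)<7]
    if len(s):print(q,s[:,1].min().round(1),s[:,1].max().round(1))
E
```

```text
16.9167 [ 0.4370536  -0.04790326  0.10899904] 29.999649608507752
plate board 0.56 ((41.239158630371094, 36.74496078491211), (39.660606384277344, 170.3820343017578), 87.69278717041016)
172 [-121.56458665  -10.29071598] [-47.2454778    9.99141801]
-115 6.2 9.9
-100 -10.3 10.0
-85 -8.8 9.8
-70 -6.6 9.5
-55 -3.9 9.6
```

View pics/s4.png

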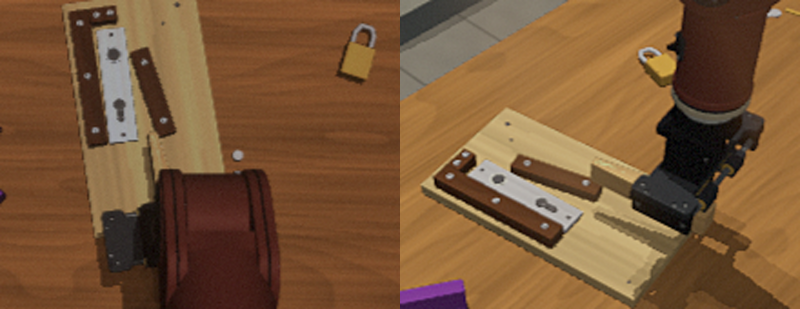

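Call:
servo_tool(
  commands=[
    [[0, 0, -0.025], [0, 0, 0]],
    [[0, 0, -0.045], [0, 0, 0]],
    [[0, 0, -0.055], [0, 0, 0]],
    [[0, 0, -0.059], [0, 0, 0]],
    [[0, 0, -0.0612], [0, 0, 0]],
    [[0, 0, -0.0612], [0, 0, 0]],
    [[0, 0, -0.0612], [0, 0, 0]],
  ],
)

```text
time_s: 17.7
tool_pos: [0.4377, -0.0468, 0.0486]
tool_rot: [0.0, 0.997, 0.083, 0.001]
wrist_force: [-0.3, -0.0, -0.9]
width: 0.0301
grip_force: 30.0
```

Call:
servo_tool(
  commands=[
    [[0.008, 0.0013, 0], [0, 0, 0]],
    [[0.016, 0.0027, 0], [0, 0, 0]],
    [[0.024, 0.004, 0], [0, 0, 0]],
    [[0.032, 0.0054, 0], [0, 0, 0]],
    [[0.04, 0.0067, 0], [0, 0, 0]],
    [[0.048, 0.0081, 0], [0, 0, 0]],
    [[0.056, 0.0109, 0], [0, 0, 0]],
    [[0.064, 0.0136, 0], [0, 0, 0]],
    [[0.072, 0.0164, 0], [0, 0, 0]],
    [[0.08, 0.0191, 0], [0, 0, 0]],
    [[0.08, 0.0191, 0], [0, 0, 0]],
  ],
)

```text
time_s: 18.62
tool_pos: [0.5187, -0.0269, 0.048]
tool_rot: [-0.0, 0.996, 0.084, 0.001]
wrist_force: [0.7, -0.4, -0.4]
width: 0.03
grip_force: 30.0
```

Call:
servo_tool(
  commands=[
    [[0.005, 0.0017, 0], [0, 0, 0]],
    [[0.009, 0.0031, 0], [0, 0, 0]],
    [[0.013, 0.0045, 0], [0, 0, 0]],
    [[0.017, 0.0058, 0], [0, 0, 0]],
    [[0.02, 0.0068, 0], [0, 0, 0]],
    [[0.02, 0.0068, 0], [0, 0, 0]],
    [[0.02, 0.0068, 0], [0, 0, 0]],
  ],
)

```text
time_s: 19.2
tool_pos: [0.5376, -0.0211, 0.048]
tool_rot: [0.0, 0.997, 0.083, 0.0]
wrist_force: [0.4, -3.0, -1.2]
width: 0.0301
grip_force: 30.0
```

Call:
servo_tool(
  commands=[
    [[0.003, 0.0008, 0], [0, 0, 0]],
    [[0.006, 0.0016, 0], [0, 0, 0]],
    [[0.009, 0.0024, 0], [0, 0, 0]],
    [[0.012, 0.0031, 0], [0, 0, 0]],
    [[0.012, 0.0031, 0], [0, 0, 0]],
    [[0.012, 0.0031, 0], [0, 0, 0]],
  ],
)

```text
time_s: 19.7
tool_pos: [0.5466, -0.0198, 0.047]
tool_rot: [0.001, 0.997, 0.083, -0.003]
wrist_force: [-9.9, -8.2, 3.4]
width: 0.0301
grip_force: 30.0
```

Call:
servo_tool(
  commands=[
    [[0.003, -0.0003, 0], [0, 0, 0]],
    [[0.006, -0.0006, 0], [0, 0, 0]],
    [[0.007, -0.0006, 0], [0, 0, 0]],
    [[0.007, -0.0006, 0], [0, 0, 0]],
    [[0.007, -0.0006, 0], [0, 0, 0]],
    [[0.007, -0.0006, 0], [0, 0, 0]],
  ],
)

```text
time_s: 20.2
tool_pos: [0.5485, -0.0195, 0.046]
tool_rot: [0.001, 0.996, 0.083, -0.008]
wrist_force: [-29.0, -5.8, 18.7]
width: 0.0305
grip_force: 30.0
```

```bash
cat > e.py <<'E'
from h import *
st=manip.get_state();print(st["time_s"],np.round(st["tool_pos"],4),st["wrist_force"],st["grip_force"])
a=np.radians(9.55);R=np.array([[np.cos(a),-np.sin(a)],[np.sin(a),np.cos(a)]]);O=np.array([618.4,-11.8])
print("tcp board",(np.array(st["tool_pos"][:2])*1000-O)@R,"F board",np.array(st["wrist_force"][:2])@R)
for cam in ["top","side"]:
  s=snapshot(cam);w=cloud(s)*1000
  for q in nets.regions_of(cam,"plate")[:1]:
    p=w[q["mask"]];p=p[abs(p[:,2]-25)<4];p=(p[:,:2]-O)@R
    print(cam,"plate",q["conf"],cv2.minAreaRect(p.astype(np.float32)))
  if cam=="side": cv2.imwrite("pics/s5.png",cv2.resize(s["image"][120:250,200:380],None,fx=4,fy=4,interpolation=2))
E
python3 e.py
```

```text
20.2 [ 0.5485 -0.0195  0.046 ] [-28.97468999  -5.7860721   18.68676897] 30.003011897206306
tcp board [-70.22349563   3.98330693] F board [-29.53309244  -0.89874424]
top plate 0.95 ((51.3310546875, 41.61931610107422), (40.148677825927734, 151.47119140625), 88.5032730102539)
side plate 0.97 ((43.59333038330078, 36.824066162109375), (35.112693786621094, 172.02114868164062), 89.38711547851562)
```

View pics/s5.png

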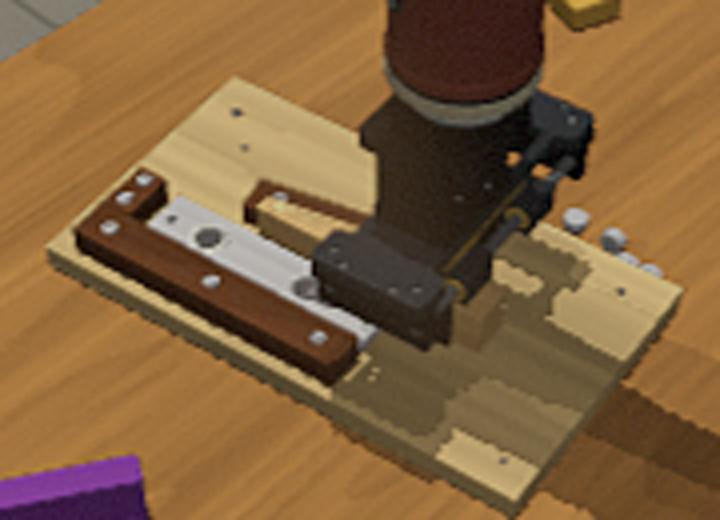

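The wedge is in, with its tip along the cleat at (260,205) and the plate against the fence. Now I'll measure how flush the plate is and ease the downward load.

Call:
servo_tool(
  commands=[
    [[0, 0, 0.001], [0, 0, 0]],
    [[0, 0, 0.002], [0, 0, 0]],
    [[0, 0, 0.002], [0, 0, 0]],
    [[0, 0, 0.002], [0, 0, 0]],
  ],
)

```text
time_s: 20.73
tool_pos: [0.5486, -0.0195, 0.0465]
tool_rot: [0.0, 0.996, 0.083, -0.008]
wrist_force: [-20.1, -5.3, -0.2]
width: 0.03
grip_force: 30.0
```

```bash
cat >> e.py <<'E'
for cam in ["top","side"]:
  w=cloud(snapshot(cam))*1000;m=nets.regions_of(cam,"plate")[0]["mask"]
  b=(w[...,:2]-O)@R;z=w[...,2]
  k=m&(abs(z-26)<3);P=b[k]
  k2=(abs(z-38)<3)&(b[...,1]>50)&(b[...,1]<95)&(abs(b[...,0]-57)<95);F=b[k2]
  for q in range(-30,125,15):
    s=P[abs(P[:,0]-q)<7];f=F[abs(F[:,0]-q)<7]
    if len(s)>2 and len(f)>2: print(cam,q,"plate y",np.percentile(s[:,1],[1,99]).round(1),"fence y",np.percentile(f[:,1],[1,99]).round(1),len(s))
E
python3 e.py
```

```text
20.7333 [ 0.5486 -0.0195  0.0465] [-20.12156455  -5.34885038  -0.2132186 ] 29.99973359517753
tcp board [-70.05972473   4.00328463] F board [-20.73012206  -1.93638835]
top plate 0.71 ((52.301666259765625, 40.961524963378906), (41.13971710205078, 153.29669189453125), 89.67793273925781)
side plate 0.74 ((44.41746520996094, 36.106056213378906), (34.90195846557617, 171.642822265625), 89.2793197631836)
top -15 plate y [46.3 60.7] fence y [62.3 91.3] 24
top 0 plate y [36.2 60.9] fence y [62.4 90.9] 36
top 15 plate y [35.2 61.2] fence y [63.6 90.7] 32
top 30 plate y [34.  60.9] fence y [62.2 91.2] 42
top 45 plate y [31.7 60.7] fence y [62.5 91.6] 45
top 60 plate y [25.5 60.5] fence y [63.  91.6] 46
top 75 plate y [21.6 60.8] fence y [62.3 91.2] 58
top 90 plate y [20.7 61.2] fence y [63.5 90.8] 55
top 105 plate y [20.5 61.1] fence y [62.5 91. ] 62
top 120 plate y [20.8 59.8] fence y [62.2 91.5] 60
side -30 plate y [42.3 53.6] fence y [63.5 92. ] 17
side -15 plate y [42.2 54.6] fence y [61.1 92.5] 17
side 0 plate y [40.  52.7] fence y [63.  92.3] 20
side 15 plate y [29.8 54.2] fence y [61.5 92.7] 32
side 30 plate y [19.6 51.9] fence y [62.3 92.4] 51
side 45 plate y [18.5 53.3] fence y [62.7 92.5] 51
side 60 plate y [20.3 52.8] fence y [62.  91.1] 53
side 75 plate y [22.1 52. ] fence y [62.6 92.9] 48
side 90 plate y [21.9 51.8] fence y [62.1 91.8] 43
side 105 plate y [21.6 52.7] fence y [61.8 93.3] 44
side 120 plate y [21.1 52.7] fence y [62.7 92.8] 48
```

Call:
servo_tool(
  commands=[
    [[0.0015, 0.0002, 0], [0, 0, 0]],
    [[0.0015, 0.0002, 0], [0, 0, 0]],
    [[0.0015, 0.0002, 0], [0, 0, 0]],
    [[0.0015, 0.0002, 0], [0, 0, 0]],
    [[0.0015, 0.0002, 0], [0, 0, 0]],
    [[0.0015, 0.0002, 0], [0, 0, 0]],
    [[0.0015, 0.0002, 0], [0, 0, 0]],
    [[0.0015, 0.0002, 0], [0, 0, 0]],
    [[0.0015, 0.0002, 0], [0, 0, 0]],
    [[0.0015, 0.0002, 0], [0, 0, 0]],
  ],
)

```text
time_s: 21.97
tool_pos: [0.5488, -0.0195, 0.0464]
tool_rot: [0.0, 0.996, 0.083, -0.009]
wrist_force: [-27.5, -5.4, 6.3]
width: 0.0302
grip_force: 30.0
```

Steady: it's pushing at about 27 N with the wedge home and the grip at 30 N.

```bash
python3 -c "
from workcell import manip
print(manip.finish_job())"
```

```text
the job is handed in; nothing more can be done
None
```

I've handed the job in at about 22 s: all four slugs are swept onto the bench, the plate measures flush along the fence, and the wedge is home, still gripped at 30 N and pushed in with about 27 N. The handover gave no verdict.

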